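Open the sprung pusher of a citrus slicing guide to its mark and hold it

ROBOT

A 7-joint arm with a two-finger parallel gripper is mounted at the origin on a cart in front of the work surface, level with it; the furniture and walls round the work are solid. World frame = base frame: x ahead of the robot, y to its left, z up, the work surface at z = 0. Lengths are in m, angles in rad, forces in N, time in s.
With the tool pointing down it reaches from about 0.425 to 0.925 m from the base axis. Payload 6.8 kg.
Tool frame: the origin (TCP) lies at the very end of the fingers, on their centre line; the grasp point (between the pads) lies 19 mm behind it; z points along the fingers, y is the line along which they close (so a half turn about z gives the same grasp; the last joint's range is limited). The gripper opens to 85 mm and grips with 20 to 120 N. Pads are 22 mm wide; open, the fingers measure 114 mm over their backs; the gripper's body (76 mm by 85 mm) begins 54 mm behind the grasp point. The pads swing forward as they close: fully open they stand 13 mm farther back than shut.
Start: joints at [-1.257, 0.477, 0.022, 1.555, -0.011, 1.109, -0.083], TCP at [0.276, 0.616, 0.231] pointing down, gripper open.
Joint ranges: [-2.96, 2.96], [-0.34, 2.1], [-1.41, 1.46], [0.24, 2.44], [-1.37, 4.51], [0.17, 1.92], [-2.96, 2.96]. Speed limits (rad/s): [2.39, 2.39, 3.14, 3.14, 3.14, 3.14, 3.14].

INTERFACE

Orientations are given as a unit quaternion [w, x, y, z].
In Python, from station import bot gives the robot as it stands.
- The arm moves only by the tool apply_moves, never from a script. Its argument "deltas" is a list of rows, each a list of 3 entries, a list of its own where there are three numbers: the closure, from 0 (fully open) to 1 (shut), then the shift along the tool's x, y, z in units of 0.2 m (1.0 is 0.2 m), then the turn about the tool's z in units of 2 pi rad (1.0 is 2 pi rad). A call has 1 to 12 rows; each row is the pose to reach, as a shift and turn from the pose commanded when the call began, along the tool's axes at that moment, turning the shorter way round; what a row does not reach only later rows make up. A row lasts 1/10 s, in which the tool goes at most 50 mm and 8.59 degrees, less where a joint would pass 70% of its speed; a pose out of reach is approached as far as the arm can. A call with a number of a shift or a turn outside -1 to 1 is refused whole. A call with a gripper value outside its range is refused whole. The fingers move at their own pace and stop on an object; "squeeze" is the grip in N (left out, the last holds). Time passes only in rows, so rows that repeat a pose let the fingers close. It gives the time, the measured TCP pose, the force, the opening and the grip force at its end, in the units of the state.
- bot.get_obs(): the state, without advancing time (a new reading comes with each control period).
- bot.read_camera(name): name is "scene" or "top" or "wrist"; returns a dict with "color" (384x512x3 uint8, red, green, blue), "intrinsics" (3x3 intrinsics, pixels), "pose" (4x4, takes a point from camera to world coordinates); the wrist camera has in their place "hand_eye" (4x4, takes a point from camera to tool coordinates, whose origin is the TCP and whose axes are the flange's). Camera axes: x right, y down, z forward; pixel columns grow to the right and rows downward; lengths in m; the calibration is good to about 2 mm. A picture is of the moment at which its call begins: read the wrist's pose just before it. There is no depth.
- bot.hand_in(): hands the job in; it is judged then, once.
Trained networks look in a picture, given as the dict that the camera call returned (one of the last four; its "shot" number tells which), for a name from the list of things; names that differ only in an ending like _2 or _b are one class to them, and where a whole thing is asked for, a point or a joint stands for the part that bears it (a point fixed in the world has none). Each returns a list of dicts, best first, with "confidence" (0 to 1); they miss things now and then, are a little off and sometimes report something else, mostly with a low value. They report only what shows in the picture. A call takes as long as a camera call. They do not tell look-alikes from the thing itself.
- bot.look_for(picture, target): "point" ([x, y, z] in m, in world coordinates, good to about 4 mm: the middle of the surface that is visible of it).
The state is a dict: "t": time; "q": joint angles; "joint_vel": joint speeds; "joint_torque": joint torques, N m; "eef_pos": TCP position; "tool_rot": TCP orientation; "contact_force": force on the tool from outside, world axes, zero at the start; "torque": the same for the moment, N m; "gripper_width": opening from 0.0 (shut) to 1.0 (fully open); "grasp_force": force on a finger pad.
Only numpy, scipy, OpenCV 4.12 (cv2) and the standard library are available. Lean on these libraries where they do the work, as an engineer would, in place of code of your own. Each camera call takes 0.05 s, during which the arm holds its last target. There are 200 camera calls.

TASK

Lift the locking clip straight up out of the rail of the citrus slicing guide and set it down on the worktop beside the guide (lower it, do not drop it). Then take the pusher by its upright grip, pull it back against its spring until its pointer is level with the setting tab, and finish while still holding it there, so that I can lay a lemon in. Leave the fruit, the glass and the mug where they are.

Things in the scene. Friction and masses are not known exactly. Their poses are not given: they have to be found in the camera images.
- slicer_origin (a point): Citrus slicing guide, fixed to the worktop: white base 285 x 112 mm (x from -0.151 to +0.134), wooden rail along its middle (48 mm wide, top 36 mm high), two rows of slotted side guides 65 mm high, a 67 mm high end fence at +x. This point lies on the worktop under its middle; axes: x along the rail to the fence, z up. The pusher is pulled to -x, roughly toward the robot.
- grip_post (a point): Upright round dark-wood grip on the grey pusher, its point at 95 mm above the worktop: 23 mm thick from 64 to 115 mm, with a 31 mm wide head above, top at 125 mm. It lies 75 mm to +x of slicer_origin, on the guide's centre line, when the pusher is home, and moves with the pusher. Axes as the guide's.
- pusher (a joint): How far the pusher is pulled out toward the guide's -x, m: 0 home, 0.080 at its stop. A spring pulls it home with about 4 N at 0, rising by 1.2 N per cm. Until the locking clip is out, it is blocked after 3 mm.
- pointer (a point): Tip of the small steel pointer at the pusher's rear edge, on the guide's +y side, 50 mm above the worktop; at x = -0.0125 in the guide's frame when the pusher is home. Axes as the guide's.
- mark (a point): The setting tab: an upright steel blade, 3 mm thick, 14 mm wide, top at 55 mm, on a track at the guide's +y side, 35 to 65 mm to -x of the pointer's home. The point is on its inner edge, 50 mm high; the pointer passes 1.5 mm beside it and is level with it when both have the same x along the guide. The tab is stiff and stays put. Axes as the guide's.
- clip_center (a point): Locking clip, loose, white plastic, 76 mm tall, about 50 g; the point is its centre, half-way up (56 mm high while seated, 38 mm standing on the worktop; it may also lie on its side). Seated in a pocket of the rail, 32 mm to -x of slicer_origin, behind the pusher. Spring balls hold it: it takes about 6 to 10 N to pull it up past them, within 7 mm; its stem is out of the pocket after 20 mm.
- clip_tab (a point): The place to grip the clip, 22 mm above its centre: a flat upright tab, 24 mm along the guide's x, 14 mm thick along y (fingers close along y), from 30 mm below this point to its top 16 mm above; its 30 x 44 mm shoulder is 30 mm under this point.
- lemon_center (a point): Lemon 71 x 53 x 51 mm near the guide, loose, to be left alone; point 25 mm above its underside.
- lime_center (a point): Lime 52 x 45 x 45 mm near the guide, loose, to be left alone; point 25 mm above its underside.
- garlic_center (a point): Garlic bulb 56 mm wide and high near the guide, loose, to be left alone; point 25 mm above its underside.
- tumbler_center (a point): Clear glass tumbler 81 mm wide, 92 mm tall, standing at the far right of the guide, to be left alone; point at its middle.
- mug_center (a point): White dotted mug 82 mm wide (114 with handle), 91 mm tall, right of the guide, to be left alone; point 45 mm above its underside.
Not all that is in view belongs to the job. Of the things shaped like the part that bears clip_center, the white one is meant.

How it is judged:
By the outcome, as a careful person would: the job done as asked, in the order asked, and still so for the second after the job is handed in, while the arm keeps its last pose, push and grip.
It also fails if it takes over 45 s, if anything falls off the work surface, if the arm or the gripper's body presses on something with over 40 N, if the wrist force passes 120 N, or if a joint passes its speed limit or range.

## Working session

There is one attempt and no reset: what is moved stays moved. The work goes in short steps, Python scripts to look and compute and a tool call to move; the robot and the scene stay as the last step left them, time stands still between calls to the robot, and variables do not carry over. Pictures are saved under pics/ and viewed, at most 10 in all, crops included, and the job is handed in when it is done.

Besides the shell and the picture viewer there is one more tool, called after "Emit:" in YAML: its name, and indented under it one key for each argument. apply_moves: Moves the arm, as the interface text tells. Its arguments: {"type":"object","properties":{"deltas":{"type":"array","items":{"type":"array"}},"squeeze":{"type":"number"}},"required":["deltas"]}

```bash
mkdir -p pics; ls
cat > h.py <<'E'
import numpy as np, cv2
from scipy.spatial.transform import Rotation as R
from station import bot
def save(p,n): cv2.imwrite('pics/'+n,cv2.cvtColor(p['color'],cv2.COLOR_RGB2BGR))
def proj(p,X,pose=None):
    T=np.linalg.inv(p['pose'] if pose is None else pose); c=T[:3,:3]@np.array(X)+T[:3,3]
    u=np.array(p['intrinsics'])@c; return u[:2]/u[2]
def wpose(o,p):
    q=o['tool_rot']; T=np.eye(4); T[:3,:3]=R.from_quat([q[1],q[2],q[3],q[0]]).as_matrix(); T[:3,3]=o['eef_pos']; return T@np.array(p['hand_eye'])
def tri(obs): # list of (pose,K,uv)
    A=np.zeros((3,3));b=np.zeros(3)
    for T,K,uv in obs:
        d=T[:3,:3]@np.linalg.inv(K)@[*uv,1]; d/=np.linalg.norm(d); P=np.eye(3)-np.outer(d,d); A+=P; b+=P@T[:3,3]
    return np.linalg.solve(A,b)
E
python3 - <<'E'
from h import *
o=bot.get_obs(); print({k:np.round(v,3) for k,v in o.items()})
for n in ['scene','top']:
    p=bot.read_camera(n); save(p,n+'0.png')
    print(n,np.round(p['pose'],3).tolist(),np.round(p['intrinsics'],1).tolist())
    for t in ['slicer_origin','grip_post','pointer','mark','clip_center','clip_tab','lemon_center','lime_center','garlic_center','tumbler_center','mug_center']:
        for r in bot.look_for(p,t)[:3]: print(t,np.round(r['point'],3),round(r['confidence'],2),np.round(proj(p,r['point'])))
E
```

```text
pics
{'t': np.float64(0.0), 'q': array([-1.257,  0.478,  0.022,  1.556, -0.011,  1.109, -0.083]), 'joint_vel': array([ 0.   ,  0.   ,  0.003,  0.001,  0.   , -0.001,  0.   ]), 'joint_torque': array([-1.0000e-03, -5.9647e+01,  1.6080e+00, -2.8119e+01,  1.2000e-02,
        1.0000e-02,  0.0000e+00]), 'eef_pos': array([0.276, 0.615, 0.23 ]), 'tool_rot': array([-0.   ,  0.209,  0.978, -0.001]), 'contact_force': array([ 0.246, -0.568,  0.078]), 'torque': array([-0.005, -0.014, -0.007]), 'grasp_force': np.float64(0.0), 'gripper_width': np.float64(0.997)}
scene [[0.435, -0.584, 0.685, -0.214], [-0.9, -0.282, 0.331, -0.514], [0.0, -0.761, -0.649, 0.837], [0.0, 0.0, 0.0, 1.0]] [[357.0, 0.0, 256.1], [0.0, 357.0, 190.0], [0.0, 0.0, 1.0]]
slicer_origin [ 0.519 -0.035  0.035] 0.81 [222. 204.]
grip_post [ 0.586 -0.022  0.058] 0.74 [228. 186.]
pointer [ 0.585 -0.029  0.053] 0.72 [230. 188.]
mark [ 0.578 -0.145  0.064] 0.41 [260. 197.]
clip_center [ 0.378 -0.147  0.029] 0.73 [231. 246.]
clip_center [ 0.49  -0.023  0.054] 0.56 [214. 204.]
clip_center [0.556 0.203 0.035] 0.5 [170. 178.]
clip_tab [0.556
[... 520 characters left out ...]
r_origin [ 0.522 -0.017  0.037] 0.76 [214. 201.]
grip_post [ 0.576 -0.016  0.054] 0.6 [213. 180.]
pointer [ 0.574 -0.018  0.058] 0.58 [214. 180.]
pointer [ 0.494 -0.014  0.05 ] 0.43 [213. 211.]
clip_center [ 0.495 -0.018  0.051] 0.78 [215. 211.]
clip_center [ 0.581 -0.253  0.03 ] 0.66 [303. 178.]
clip_center [ 0.388 -0.142  0.03 ] 0.53 [263. 252.]
clip_tab [ 0.386 -0.145  0.03 ] 0.76 [264. 253.]
clip_tab [ 0.494 -0.016  0.05 ] 0.73 [214. 212.]
clip_tab [ 0.581 -0.254  0.03 ] 0.5 [304. 178.]
lemon_center [0.517 0.108 0.044] 0.63 [166. 204.]
lime_center [0.587 0.098 0.036] 0.46 [170. 178.]
garlic_center [0.438 0.1   0.034] 0.89 [170. 234.]
tumbler_center [ 0.607 -0.145  0.016] 0.93 [262. 170.]
```

Run:
```python
import cv2,numpy as np
a=cv2.imread('pics/scene0.png');b=cv2.imread('pics/top0.png')
a=cv2.resize(a[140:290,130:390],(780,450),interpolation=cv2.INTER_CUBIC);b=cv2.resize(b[120:280,140:330],(712,600),interpolation=cv2.INTER_CUBIC)
cv2.imwrite('pics/s1.png',a);cv2.imwrite('pics/t1.png',b)
```

```text
(no output)
```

View pics/s1.png

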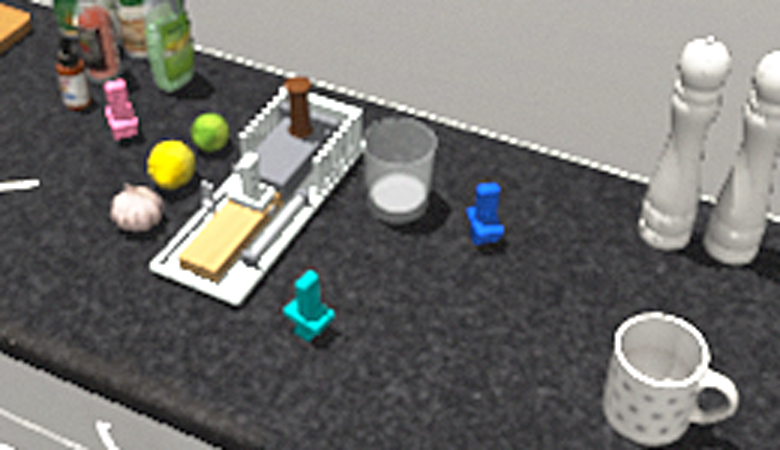

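View pics/t1.png

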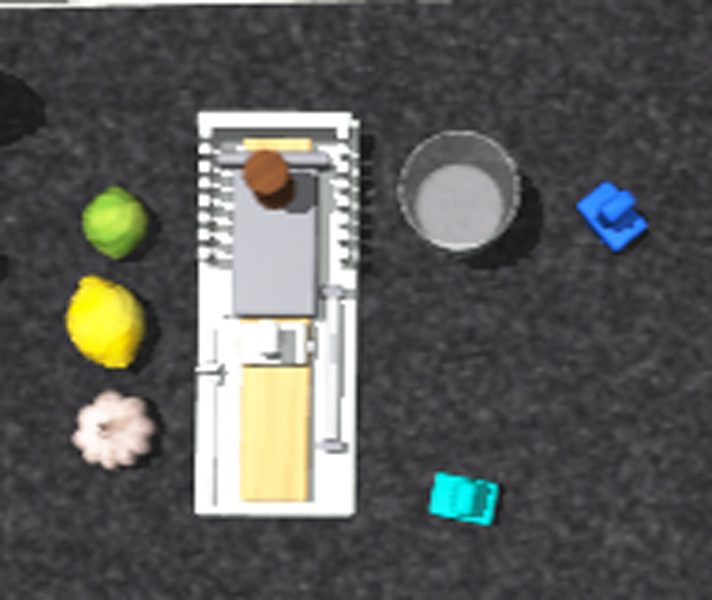

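The scene crop shows the white clip seated in the rail behind the grey pusher, the brown grip, and the thin steel tab on the guide's left (+y) side.
Could be mistaken for the clip: pink (scene 170,176), cyan (232,243) and blue (291,212). The white one in the rail (scene 213,203; top 214,211) is the one meant.

Run:
```python
from h import *
p=bot.read_camera('top')
def pix(c): return np.array([140,120])+(np.array(c)+.5)/3.7474-.5
def onz(uv,z):
    T=np.array(p['pose']);d=T[:3,:3]@np.linalg.inv(p['intrinsics'])@[*uv,1]; return T[:3,3]+d*(z-T[2,3])/d[2]
c=[onz(pix(x),.008) for x in [(194,516),(355,516),(357,112),(197,112)]]; c[2]=onz(pix((357,112)),.067);c[3]=onz(pix((197,112)),.067)
print(np.round(c,4))
print('railend',onz(pix((241,501)),.036),onz(pix((309,501)),.036))
print('grip head',onz(pix((266,171)),.125))
print('tab',onz(pix((222,374)),.055))
print('clip top', onz(pix((270,340)),.09))
w=bot.read_camera('wrist');print(np.round(w['hand_eye'],3),w['intrinsics'])
```

```text
[[ 0.3772  0.0474  0.008 ]
 [ 0.375  -0.0662  0.008 ]
 [ 0.6528 -0.074   0.067 ]
 [ 0.6549  0.0369  0.067 ]]
railend [0.38697435 0.01124385 0.036     ] [ 0.38607711 -0.03576738  0.036     ]
grip head [ 0.60193478 -0.01574476  0.125     ]
tab [0.47374935 0.02180173 0.055     ]
clip top [ 0.49340791 -0.01442076  0.09      ]
[[-0.    -0.945 -0.326  0.084]
 [ 1.    -0.    -0.    -0.001]
 [ 0.    -0.326  0.945 -0.143]
 [ 0.     0.     0.     1.   ]] [[315.38826504   0.         254.28000891]
 [  0.         315.38826504 191.66670722]
 [  0.           0.           1.        ]]
```

Emit:
apply_moves:
  deltas:
    - [0,[-1,-1,-0.1],0]
    - [0,[-1,-1,-0.1],0]
    - [0,[-1,-1,-0.1],0]
    - [0,[-1,-1,-0.1],0]
    - [0,[-1,-1,-0.1],0]
    - [0,[-1,-1,-0.1],0]
    - [0,[-1,-1,-0.1],0]
  squeeze: 60

```text
t: 2.0
eef_pos: [0.3798, 0.3463, 0.252]
tool_rot: [0.001, 0.213, 0.977, -0.0]
contact_force: [0.3, 1.1, -0.3]
gripper_width: 1.001
grasp_force: 0.0
```

Emit:
apply_moves:
  deltas:
    - [0,[-1,-1,0],-0.07]
    - [0,[-1,-1,0],-0.07]
    - [0,[-1,-1,0],-0.07]
    - [0,[-1,-1,0],-0.07]
    - [0,[-1,-1,0],-0.07]
    - [0,[-1,-1,0],-0.07]
    - [0,[-1,-1,0],-0.07]
    - [0,[-1,-1,0],-0.07]

```text
t: 2.8
eef_pos: [0.4779, 0.087, 0.2514]
tool_rot: [0.0, -0.008, 1.0, 0.0]
contact_force: [0.0, 0.3, 0.6]
gripper_width: 0.999
grasp_force: 0.0
```

Emit:
apply_moves:
  deltas:
    - [0,[0.1,-0.5,0],0.006]
    - [0,[0.1,-0.5,0],0.006]
    - [0,[0.1,-0.5,0],0.006]
    - [0,[0.1,-0.5,0],0.006]
    - [0,[0.1,-0.5,0],0.006]

```text
t: 3.3
eef_pos: [0.4597, -0.0107, 0.2514]
tool_rot: [0.0, 0.008, 1.0, 0.0]
contact_force: [1.2, 0.0, 0.2]
gripper_width: 0.999
grasp_force: 0.0
```

Run:
```python
from h import *
o=bot.get_obs(); w=bot.read_camera('wrist'); save(w,'w1.png')
T=wpose(o,w); w['pose']=T; np.savez('w1.npz',T=T,K=w['intrinsics'])
print(o['eef_pos'],o['tool_rot'],o['t'])
for t in ['slicer_origin','grip_post','pointer','mark','clip_center','clip_tab']:
    for r in bot.look_for(w,t)[:2]: print(t,np.round(r['point'],4),round(r['confidence'],2),np.round(proj(w,r['point'],T)))
cv2.imwrite('pics/w1b.png',cv2.resize(cv2.cvtColor(w['color'],cv2.COLOR_RGB2BGR),(800,600),interpolation=cv2.INTER_CUBIC))
```

```text
[ 0.45968323 -0.01073377  0.25135332] [1.36530525e-04 8.04369579e-03 9.99967584e-01 3.33217599e-04] 3.3
slicer_origin [ 0.5124 -0.0138  0.0369] 0.87 [253. 202.]
slicer_origin [ 0.5806 -0.0209  0.0545] 0.72 [248. 259.]
grip_post [ 0.5832 -0.0185  0.0527] 0.8 [250. 260.]
pointer [ 0.5799 -0.0151  0.0564] 0.87 [253. 260.]
mark [0.4746 0.0283 0.0374] 0.5 [289. 172.]
clip_center [ 0.3839 -0.1338  0.0386] 0.96 [140.  93.]
clip_center [ 0.4901 -0.0145  0.0447] 0.87 [252. 187.]
clip_tab [ 0.494  -0.0143  0.0486] 0.94 [252. 191.]
clip_tab [0.5546 0.2042 0.0469] 0.94 [432. 235.]
```

View pics/w1b.png

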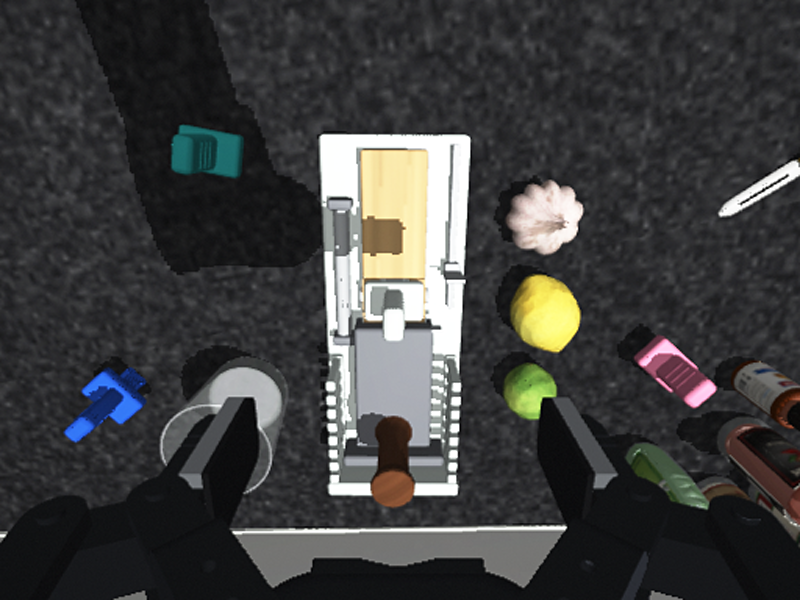

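```bash
cat > fit.py <<'E'
from h import *
from scipy.optimize import least_squares
p=bot.read_camera('top'); w=np.load('w1.npz')
t=lambda c:np.array([140,120])+(np.array(c)+.5)/3.7474-.5
v=lambda c:(np.array(c)+.5)*.64-.5
W=[((361,149.5),(-1,.024,.036)),((428,149.5),(-1,-.024,.036)),((392,488),(.075,0,.125)),((319,136),(-.151,-.056,-2)),((470,136),(-.151,.056,-2))]
P=[((241,501),(-1,.024,.036)),((309,501),(-1,-.024,.036)),((266,171),(.075,0,.125)),((194,516),(-.151,.056,-2)),((355,516),(-.151,-.056,-2))]
W[0]=((361,149.5),(-1,-.024,.036));W[1]=((428,149.5),(-1,.024,.036))
def world(a,X):
    X=list(X); 
    if X[0]==-1:X[0]=a[3]
    if X[2]==-2:X[2]=a[4]
    c,s=np.cos(a[2]),np.sin(a[2]); return [a[0]+c*X[0]-s*X[1],a[1]+s*X[0]+c*X[1],X[2]]
K={'intrinsics':w['K']}
def res(a):
    r=[v(u)-proj(K,world(a,X),w['T']) for u,X in W]+[t(u)-proj(p,world(a,X)) for u,X in P]
    return np.ravel(r)
s=least_squares(res,[.525,-.0145,-.02,-.14,.01])
print(np.round(s.x,4),np.degrees(s.x[2]));print(np.round(s.fun.reshape(-1,2),1).tolist())
a=s.x
print('clip tab',world(a,(-.032,0,.078)),'grip',world(a,(.075,0,.095)),'pointer',world(a,(-.0125,.03,.05)))
inv=lambda x:(np.array(x)+.5)/.64-.5
for X in [(-.032+dx,dy,.094) for dx in(-.012,.012) for dy in (-.007,.007)]: print('cliptop corner w1b px',inv(proj(K,world(a,X),w['T'])))
tab=tri([(w['T'],w['K'],v((444,274))),(np.array(p['pose']),p['intrinsics'],t((227,375)))]);print('mark tri',tab)
top=tri([(w['T'],w['K'],v((392,488))),(np.array(p['pose']),p['intrinsics'],t((266,171)))]);print('head tri',top)
top=tri([(w['T'],w['K'],v((394,324))),(np.array(p['pose']),p['intrinsics'],t((268,338)))]);print('clip top tri',top)
np.save('a.npy',a)
E
python3 fit.py
python3 - <<'E'
import cv2
w=cv2.imread('pics/w1.png'); cv2.imwrite('pics/c1.png',cv2.resize(w[155:230,205:305],(800,600),interpolation=cv2.INTER_CUBIC))
E
```

```text
[ 0.5291 -0.0156 -0.0223 -0.1409  0.0112] -1.2804576457388315
[[0.6, 0.4], [-0.7, 0.1], [-0.4, -2.6], [0.1, 1.9], [-0.6, 1.3], [0.1, 0.7], [-0.2, 0.7], [-0.6, 0.9], [-1.2, 0.9], [-0.7, 0.7]]
clip tab [np.float64(0.49714841375339813), np.float64(-0.014836476151577868), 0.078] grip [np.float64(0.6041216947117388), np.float64(-0.017227534705419864), 0.095] pointer [np.float64(0.5173139346440794), np.float64(0.014720278866649256), 0.05]
cliptop corner w1b px [382.76510072 308.54961824]
cliptop corner w1b px [404.36824283 308.66790221]
cliptop corner w1b px [382.90950862 342.51256188]
cliptop corner w1b px [403.99593609 342.62530048]
mark tri [0.47301655 0.01972849 0.05659634]
head tri [ 0.60192443 -0.01664368  0.12398546]
clip top tri [ 0.49384391 -0.01416633  0.09933333]
```

View pics/c1.png

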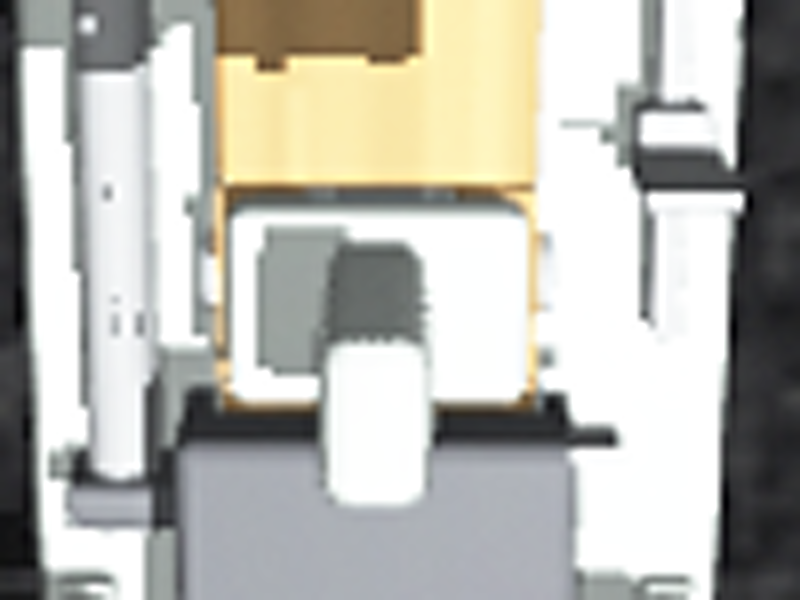

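Crop check: the white clip in the rail has its top face at wrist px (252,208), which matches the model fit. Its triangulated height is about 0.095. The pointer tip is at (282,210) and the setting tab near (290,180).

Emit:
apply_moves:
  deltas:
    - [0,[-0.187,-0.018,0.3],0.001]
    - [0,[-0.187,-0.018,0.5],0.001]
    - [0,[-0.187,-0.018,0.7],0.001]
    - [0,[-0.187,-0.018,0.85],0.001]
    - [0,[-0.187,-0.018,0.92],0.001]
    - [0,[-0.187,-0.018,0.955],0.001]
    - [0,[-0.187,-0.018,0.955],0.001]

```text
t: 4.4
eef_pos: [0.4964, -0.0175, 0.0597]
tool_rot: [-0.001, 0.013, 1.0, -0.0]
contact_force: [0.5, -0.1, 1.5]
gripper_width: 0.999
grasp_force: 0.0
```

Emit:
apply_moves:
  deltas:
    - [0.5,[0,0,0],0]
    - [0.8,[0,0,0],0]
    - [1,[0,0,0],0]
    - [1,[0,0,0],0]
    - [1,[0,0,0],0]
    - [1,[0,0,0],0]
    - [1,[0,0,0],0]
    - [1,[0,0,0],0]
  squeeze: 60

```text
t: 5.2
eef_pos: [0.4968, -0.0165, 0.0605]
tool_rot: [0.0, 0.013, 1.0, 0.001]
contact_force: [-0.2, 5.9, 2.5]
gripper_width: 0.148
grasp_force: 61.0
```

Emit:
apply_moves:
  deltas:
    - [1,[0,0.008,0],0]
    - [1,[0,0.008,-0.03],0]
    - [1,[0,0.008,-0.06],0]
    - [1,[0,0.008,-0.09],0]
    - [1,[0,0.008,-0.12],0]
    - [1,[0,0.008,-0.2],0]
    - [1,[0,0.008,-0.3],0]
    - [1,[0,0.008,-0.45],0]
    - [1,[0,0.008,-0.6],0]
    - [1,[0,0.008,-0.6],0]

```text
t: 6.2
eef_pos: [0.4993, -0.0166, 0.1844]
tool_rot: [0.004, 0.014, 1.0, 0.0]
contact_force: [0.5, -0.3, -0.1]
gripper_width: 0.156
grasp_force: 60.7
```

Emit:
apply_moves:
  deltas:
    - [1,[0.1,-0.2,0],0]
    - [1,[0.1,-0.4,0],0]
    - [1,[0.1,-0.6,0],0]
    - [1,[0.1,-0.67,0],0]
    - [1,[0.1,-0.67,0.2],0]
    - [1,[0.1,-0.67,0.35],0]
    - [1,[0.1,-0.67,0.45],0]
    - [1,[0.1,-0.67,0.45],0]
    - [1,[0.1,-0.67,0.45],0]

```text
t: 7.1
eef_pos: [0.473, -0.1498, 0.0904]
tool_rot: [-0.0, 0.013, 1.0, -0.0]
contact_force: [1.3, -0.5, -0.3]
gripper_width: 0.153
grasp_force: 60.7
```

Run:
```python
from h import *
o=bot.get_obs(); w=bot.read_camera('wrist'); s=bot.read_camera('scene')
print(o['eef_pos'],o['tool_rot'],o['gripper_width'],o['contact_force'])
a=cv2.cvtColor(s['color'],cv2.COLOR_RGB2BGR)[150:270,170:330]; b=cv2.cvtColor(w['color'],cv2.COLOR_RGB2BGR)
cv2.imwrite('pics/c2.png',np.hstack([cv2.resize(a,(400,300),interpolation=cv2.INTER_CUBIC),cv2.resize(b,(400,300),interpolation=cv2.INTER_AREA)]))
```

```text
[ 0.47296871 -0.1497749   0.09044786] [-3.75724098e-04  1.32534325e-02  9.99912083e-01 -1.76018987e-04] 0.1533164640119883 [ 1.33165461 -0.51524726 -0.25952519]
```

View pics/c2.png

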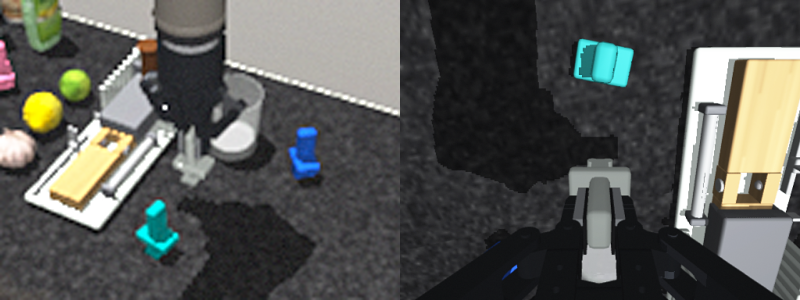

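The clip is held upright between the pads, and its pocket in the rail is empty. Lowering it now.

Emit:
apply_moves:
  deltas:
    - [1,[0,0,0.1],0]
    - [1,[0,0,0.18],0]
    - [1,[0,0,0.215],0]
    - [1,[0,0,0.23],0]
    - [1,[0,0,0.235],0]
    - [1,[0,0,0.235],0]

```text
t: 7.8
eef_pos: [0.4737, -0.1495, 0.0439]
tool_rot: [0.001, 0.013, 1.0, -0.0]
contact_force: [0.4, 0.2, 0.0]
gripper_width: 0.155
grasp_force: 60.7
```

Emit:
apply_moves:
  deltas:
    - [1,[0,0,0.005],0]
    - [1,[0,0,0.01],0]
    - [1,[0,0,0.01],0]

```text
t: 8.1
eef_pos: [0.4738, -0.1494, 0.0422]
tool_rot: [0.001, 0.013, 1.0, 0.0]
contact_force: [-2.2, 0.9, 8.4]
gripper_width: 0.156
grasp_force: 62.1
```

Emit:
apply_moves:
  deltas:
    - [0.7,[0,0,0],0]
    - [0.4,[0,0,0],0]
    - [0.2,[0,0,0],0]
    - [0.2,[0,0,0],0]
    - [0.2,[0,0,0],0]
    - [0.2,[0,0,-0.1],0]
    - [0.2,[0,0,-0.25],0]
    - [0.2,[0,0,-0.5],0]
    - [0.2,[0,0,-0.7],0]
    - [0.2,[0,0,-0.7],0]

```text
t: 9.1
eef_pos: [0.4765, -0.1504, 0.1863]
tool_rot: [0.005, 0.013, 1.0, -0.0]
contact_force: [1.3, 0.2, -0.0]
gripper_width: 0.801
grasp_force: 0.0
```

Emit:
apply_moves:
  deltas:
    - [0.2,[-0.35,0.71,-0.02],-0.001]
    - [0.2,[-0.35,0.71,-0.02],-0.001]
    - [0.2,[-0.35,0.71,-0.02],-0.001]
    - [0.2,[-0.35,0.71,-0.02],-0.001]
    - [0.2,[-0.35,0.71,-0.02],-0.001]

```text
t: 9.6
eef_pos: [0.5471, -0.007, 0.1845]
tool_rot: [-0.0, 0.008, 1.0, 0.0]
contact_force: [0.6, -0.3, 0.2]
gripper_width: 0.798
grasp_force: 0.0
```

Run:
```python
from h import *
o=bot.get_obs(); w=bot.read_camera('wrist'); save(w,'w3.png')
T=wpose(o,w); np.savez('w3.npz',T=T,K=w['intrinsics'])
print(o['eef_pos'],o['tool_rot'])
for t in ['grip_post','pointer','mark']:
    for r in bot.look_for(w,t)[:2]: print(t,np.round(r['point'],4),round(r['confidence'],2),np.round(proj(w,r['point'],T)))
a=np.load('a.npy');c,s=np.cos(a[2]),np.sin(a[2])
f=lambda X:[a[0]+c*X[0]-s*X[1],a[1]+s*X[0]+c*X[1],X[2]]
print('pred pointer',proj(w,f((-.0125,.03,.05)),T),'pred grip top',proj(w,f((.075,0,.125)),T), 'pred tab',proj(w,[.473,.02,.055],T))
u=proj(w,f((-.03,.03,.05)),T).astype(int);u0=max(u[0]-60,0);v0=max(u[1]-45,0);print(u0,v0)
b=cv2.cvtColor(w['color'],cv2.COLOR_RGB2BGR)
cv2.imwrite('pics/c3.png',cv2.resize(b[v0:v0+90,u0:u0+120],(800,600),interpolation=cv2.INTER_CUBIC))
```

```text
[ 0.54714069 -0.00699085  0.1845327 ] [-4.69809743e-04  7.67490789e-03  9.99970436e-01  4.22513913e-05]
grip_post [ 0.5797 -0.0196  0.0554] 0.61 [242. 215.]
pointer [ 0.5733 -0.017   0.0576] 0.83 [245. 210.]
pointer [0.4406 0.098  0.0411] 0.56 [379.  52.]
mark [0.4758 0.029  0.0352] 0.56 [295.  98.]
pred pointer [279.22267114 147.32121222] pred grip top [242.9766149 281.5693838] pred tab [286.59597767  95.207781  ]
219 82
```

View pics/c3.png

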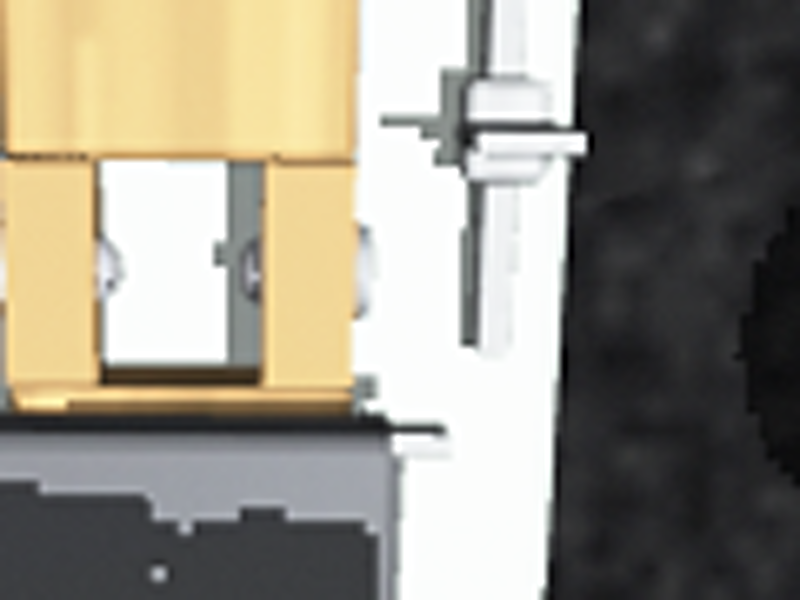

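The crop shows the empty pocket. The setting blade's top strip is at crop (530,143) and the pointer's top strip at crop (425,444).

Run:
```python
from h import *
w=np.load('w3.npz');T,K=w['T'],w['K']
def onz(uv,z,T=T,K=K):
    d=T[:3,:3]@np.linalg.inv(K)@[*uv,1]; return T[:3,3]+d*(z-T[2,3])/d[2]
c=lambda x,y:(219+(x+.5)/6.667-.5,82+(y+.5)/6.667-.5)
for z in(.055,): print('tab', onz(c(473,143),z),onz(c(588,143),z), onz(c(530,132),z)[0],onz(c(530,155),z)[0])
for z in(.05,.0515): print('ptr', onz(c(447,444),z), onz(c(425,434),z)[0],onz(c(425,455),z)[0])
w1=np.load('w1.npz'); d=lambda x,y:(205+(x+.5)/8-.5,155+(y+.5)/8-.5)
print('w1 tab',onz(d(648,199),.055,w1['T'],w1['K']),'ptr dark',onz(d(600,437),.05,w1['T'],w1['K']))
```

```text
tab [0.479267   0.02254395 0.055     ] [0.47949326 0.03690074 0.055     ] 0.47805607941452216 0.4808274409239184
ptr [0.51816456 0.02040661 0.05      ] 0.5167762577263508 0.5196001531031219
ptr [0.5178677  0.02026174 0.0515    ] 0.5164869050666424 0.5192955257815404
w1 tab [0.47864629 0.02325499 0.055     ] ptr dark [0.51659684 0.01726745 0.05      ]
```

Emit:
apply_moves:
  deltas:
    - [0.3,[-0.286,-0.046,0],0.001]
    - [0.3,[-0.286,-0.046,0],0.001]
    - [0.3,[-0.286,-0.046,0.2],0.001]
    - [0.3,[-0.286,-0.046,0.4],0.001]
    - [0.3,[-0.286,-0.046,0.5],0.001]
    - [0.3,[-0.286,-0.046,0.54],0.001]
    - [0.3,[-0.286,-0.046,0.54],0.001]

```text
t: 10.5
eef_pos: [0.6031, -0.0207, 0.0767]
tool_rot: [-0.001, 0.014, 1.0, -0.0]
contact_force: [0.5, 0.0, 0.4]
gripper_width: 0.701
grasp_force: 0.0
```

Emit:
apply_moves:
  deltas:
    - [0.5,[0,0,0],0]
    - [0.8,[0,0,0],0]
    - [1,[0,0,0],0]
    - [1,[0,0,0],0]
    - [1,[0,0,0],0]
    - [1,[0,0,0],0]
  squeeze: 80

```text
t: 11.1
eef_pos: [0.6052, -0.0169, 0.0788]
tool_rot: [0.001, 0.012, 1.0, 0.001]
contact_force: [-0.4, 5.5, 0.9]
gripper_width: 0.289
grasp_force: 161.6
```

Emit:
apply_moves:
  deltas:
    - [1,[0,0.01,0],0]
    - [1,[0.03,0.01,0],0]
    - [1,[0.06,0.01,0],0]
    - [1,[0.09,0.01,0],0]
    - [1,[0.12,0.01,0],0]
    - [1,[0.15,0.01,0],0]
    - [1,[0.17,0.01,0],0]
    - [1,[0.18,0.01,0],0]
    - [1,[0.18,0.01,0],0]
    - [1,[0.18,0.01,0],0]

```text
t: 12.1
eef_pos: [0.5713, -0.0162, 0.0789]
tool_rot: [0.004, 0.013, 1.0, 0.0]
contact_force: [8.3, 2.1, -3.1]
gripper_width: 0.294
grasp_force: 161.7
```

```bash
cat > look.py <<'E'
import sys
from h import *
n=sys.argv[1]
o=bot.get_obs(); w=bot.read_camera('wrist'); save(w,n+'.png'); T=wpose(o,w); np.savez(n+'.npz',T=T,K=w['intrinsics'])
print(o['eef_pos'],o['tool_rot'],o['gripper_width'],o['grasp_force'],o['contact_force'])
u=proj(w,[.479,.024,.052],T); print(u); u0=int(np.clip(u[0]-40,0,432));v0=int(np.clip(u[1]-30,0,324)); print(u0,v0)
cv2.imwrite('pics/'+n+'c.png',cv2.resize(cv2.cvtColor(w['color'],cv2.COLOR_RGB2BGR)[v0:v0+60,u0:u0+80],(800,600),interpolation=cv2.INTER_CUBIC))
E
python3 look.py w4
```

```text
[ 0.57125555 -0.01616103  0.07888895] [3.68051440e-03 1.25647195e-02 9.99914273e-01 1.69979351e-04] 0.29363666317096326 161.73648297786713 [ 8.29128179  2.06970794 -3.13892321]
[332.01339369  62.81095065]
292 32
```

View pics/w4c.png

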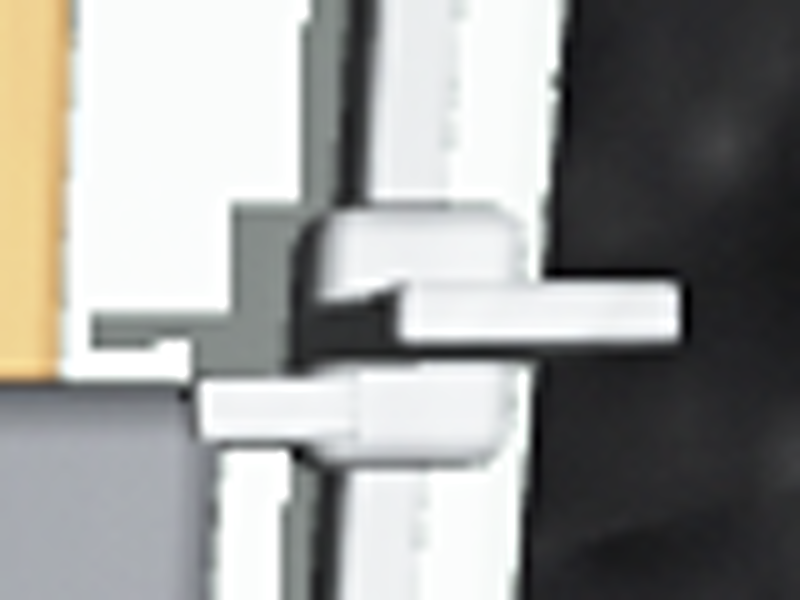

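Clear view: the blade's top strip is at crop (540,313) and the pointer's top strip at crop (280,410), so there are a few mm still to pull.

```bash
cat > gap.py <<'E'
import sys
from h import *
n=sys.argv[1]; u0,v0,px,py,tx,ty=map(float,sys.argv[2:]); w=np.load(n+'.npz'); T,K=w['T'],w['K']; a=np.load('a.npy')
g=np.array([np.cos(a[2]),np.sin(a[2]),0])
def onz(x,y,z):
    d=T[:3,:3]@np.linalg.inv(K)@[u0+(x+.5)/10-.5,v0+(y+.5)/10-.5,1]; return T[:3,3]+d*(z-T[2,3])/d[2]
t=onz(tx,ty,.055)
for z in (.05,.0515,.053): P=onz(px,py,z); print(z,P,t,'pull mm',1000*(P-t)@g, 'to px y/mm')
E
python3 gap.py w4 292 32 357 410 398 313
```

```text
0.05 [0.483439   0.02230181 0.05      ] [0.47913781 0.02298959 0.055     ] pull mm 4.315490907335789 to px y/mm
0.0515 [0.48346351 0.02197674 0.0515    ] [0.47913781 0.02298959 0.055     ] pull mm 4.347252403416462 to px y/mm
0.053 [0.48348801 0.02165167 0.053     ] [0.47913781 0.02298959 0.055     ] pull mm 4.379013899497193 to px y/mm
```

Emit:
apply_moves:
  deltas:
    - [1,[0.011,0,0],0]
    - [1,[0.021,0,0],0]
    - [1,[0.021,0,0],0]
    - [1,[0.021,0,0],0]
    - [1,[0.021,0,0],0]
    - [1,[0.021,0,0],0]

```text
t: 12.75
eef_pos: [0.5673, -0.0161, 0.0789]
tool_rot: [0.004, 0.013, 1.0, 0.0]
contact_force: [7.4, 2.6, -2.4]
gripper_width: 0.294
grasp_force: 161.8
```

```bash
python3 look.py w5
```

```text
[ 0.56730459 -0.01609959  0.07890196] [3.88044324e-03 1.25738052e-02 9.99913408e-01 1.36168774e-04] 0.29401309184933005 161.7720115184784 [ 7.4463922   2.64445518 -2.35831397]
[331.45876259  71.29991365]
291 41
```

View pics/w5c.png

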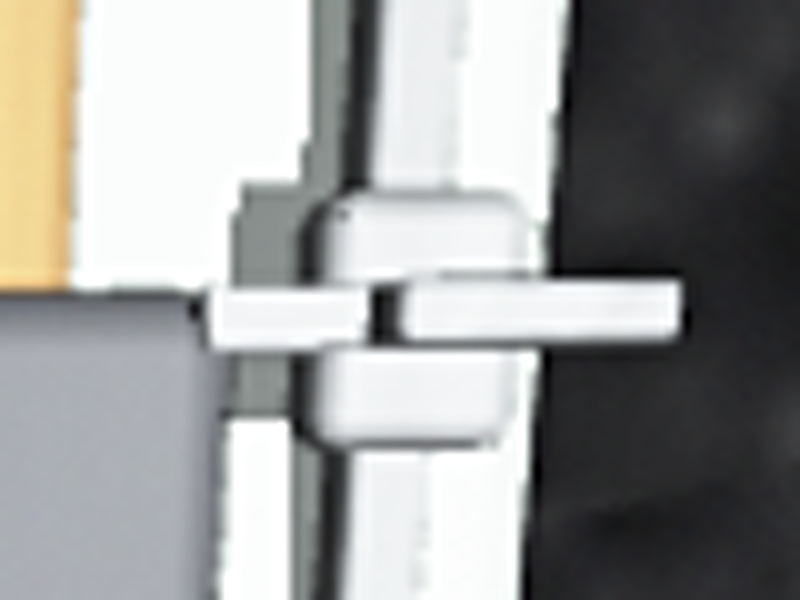

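```bash
python3 gap.py w5 291 41 365 318 402 312.5
```

```text
0.05 [0.47940309 0.02225112 0.05      ] [0.47927865 0.02297755 0.055     ] pull mm 0.14064162114010073 to px y/mm
0.0515 [0.47942785 0.0219271  0.0515    ] [0.47927865 0.02297755 0.055     ] pull mm 0.1726314539779301 to px y/mm
0.053 [0.4794526  0.02160308 0.053     ] [0.47927865 0.02297755 0.055     ] pull mm 0.20462128681570416 to px y/mm
```

Run:
```python
from h import *
s=bot.read_camera('scene'); b=cv2.cvtColor(s['color'],cv2.COLOR_RGB2BGR)
cv2.imwrite('pics/s9.png',cv2.resize(b[140:290,130:390],(780,450),interpolation=cv2.INTER_CUBIC))
```

```text
(no output)
```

View pics/s9.png

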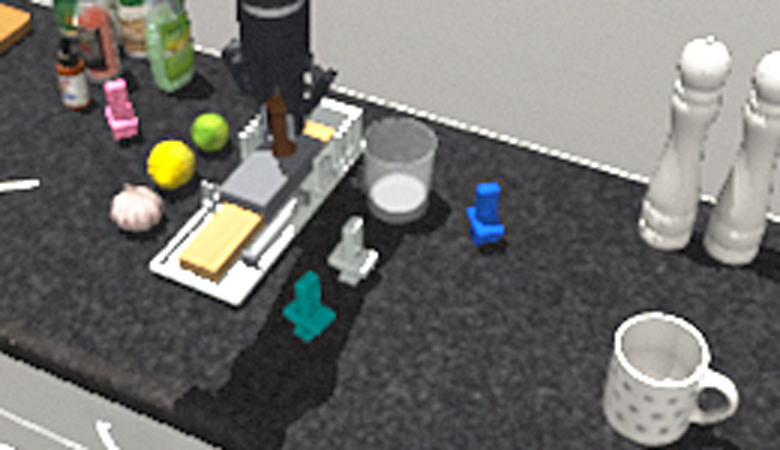

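The clip stands upright beside the guide (crop 352,255), and the fruit, glass and mug are where they were. The pusher is held at the tab.

```bash
python3 -c "
from station import bot
print(bot.hand_in())"
```

```text
the job is handed in; nothing more can be done
None
```

The white clip is out of the rail and standing on the worktop beside the guide, and the arm is holding the pusher with its pointer level with the setting tab (about 0.2 mm off by camera); the job is handed in.

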